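# Empty the bracket and hold it in the earth-bond test jig

## Robot

A 7-joint arm with a two-finger parallel gripper is mounted at the origin on the work surface. World frame = base frame: x ahead of the robot, y to its left, z up, the work surface at z = 0. Lengths are in m, angles in rad, forces in N, time in s.
With the tool pointing down it reaches from about 0.4 to 0.85 m from the base axis. Payload 4.5 kg.
Tool frame: the origin (TCP) lies at the very end of the fingers, on their centre line; the grasp point (between the pads) lies 19 mm behind it; z points along the fingers, y is the line along which they close (so a half turn about z gives the same grasp; the last joint's range is limited). The gripper opens to 88 mm and grips with 3 to 60 N. Pads are 18 mm wide; open, the fingers measure 123 mm over their backs; the gripper's body (75 mm by 187 mm) begins 45 mm behind the grasp point.
Start: joints at [-1.185, 0.689, -0.195, 1.565, 0.157, 0.902, -0.215], TCP at [0.215, 0.587, 0.239] pointing down, gripper open.
Joint ranges: [-3.01, 3.01], [-0.46, 2.08], [-1.47, 1.51], [0.13, 2.56], [-1, 4.14], [0.04, 2.09], [-2.66, 2.66]. Speed limits (rad/s): [2.57, 2.57, 3.14, 3.14, 3.14, 3.14, 3.14].

## Interface

Orientations are given as a rotation vector (axis times angle).
In Python, from station import arm gives the robot as it stands.
- The arm moves only by the shell command python3 -m jog 'ROWS' [FORCE]. ROWS is JSON, a list of rows, each an object of numbers: "ax", "ay", "az": the turn, a rotation vector about the tool's x, y, z in units of 8 degrees (1.0 is 8 degrees); "x", "y", "z": the shift along the tool's x, y, z in units of 60 mm (1.0 is 60 mm); "fingers": the opening in per cent of the stroke, from 0 (shut) to 100 (fully open). In form: [{"ax": .., "ay": .., "az": .., "x": .., "y": .., "z": .., "fingers": ..}, ...]. A call has exactly 8 rows; each row shifts and turns the commanded pose from where the row before left it, along the tool's axes as they then stand; what a row does not reach is not made up. A row lasts 1/8 s, in which the tool goes at most 62.5 mm and 10.7 degrees, less where a joint would pass 70% of its speed; a pose out of reach is approached as far as the arm can. A call is refused whole if a number of a shift passes 1 or a number of a turn 1, either way. A call with a gripper value outside its range is refused whole. The fingers move at their own pace and stop on an object; FORCE is the grip in N (left out, the last holds). Time passes only in rows, so rows that do not move let the fingers close, or fill a call up. It gives the time, the measured TCP pose, the force, the opening and the grip force at its end, in the units of the state.
- arm.get_state(): the state, without advancing time (a new reading comes with each control period).
- arm.grab_frame(name): name is "scene" or "top"; returns a dict with "pixels" (420x560x3 uint8, red, green, blue), "depth" (420x560 float32, m along the optical axis (not along the pixel's ray), 0 where there is no reading), "fx", "fy", "cx", "cy" (pixels), "R" (3x3) and "t" (3): a world point X has camera coordinates R X + t. Camera axes: x right, y down, z forward; pixel columns grow to the right and rows downward; lengths in m; the calibration is good to about 2 mm. A picture is of the moment at which its call begins.
- arm.close_job(): hands the job in; it is judged then, once.
Trained networks look in the newest picture that a camera, given by its name, has taken for a name from the list of things; names that differ only in an ending like _2 or _b are one class to them, and where a whole thing is asked for, a point or a joint stands for the part that bears it (a point fixed in the world has none). Each returns a list of dicts, best first, with "score" (0 to 1); they miss things now and then, are a little off and sometimes report something else, mostly with a low value. They report only what shows in the picture. A call takes as long as a camera call. They do not tell look-alikes from the thing itself.
- arm.masks_of(target, camera): "pixels" (420x560 bool, what is visible of it) and "extent" ([centre column, centre row, width, height] in pixels, round what is visible of it).
- arm.place_of(target, camera): "point" ([column, row] in pixels: a listed point, or the origin of a listed thing).
The state is a dict: "time": time; "qpos": joint angles; "qvel": joint speeds; "effort": joint torques, N m; "tool_pos": TCP position; "ee_rot": TCP orientation; "force": force on the tool from outside, world axes, zero at the start; "moment": the same for the moment, N m; "opening": opening from 0.0 (shut) to 1.0 (fully open); "gripper_force": force on a finger pad.
Only numpy, scipy, OpenCV 4.12 (cv2) and the standard library are available. Lean on these libraries where they do the work, as an engineer would, in place of code of your own. Each camera call takes 0.05 s, during which the arm holds its last target. There are 200 camera calls.

## Task

Pick up the aluminium angle bracket and tip the three loose parts lying on it into the blue bin without touching them or disturbing the other things on the bench. Then put the bracket on the brass contact plate of the test jig and, with one diagonal push, press it flat down on the plate and flush back against the brass fence at the same time, not sticking out past either end of the fence. Finish while still holding it there, pushing firmly (10 to 15 N each way): do not let go.

Things in the scene. Friction and masses are not known exactly. Their poses are not given: they have to be found in the camera images.
- bracket_flange (a point): Centre of the upright flange of the smooth aluminium angle bracket: mid-thickness, mid-length, 27 mm above the underside. The flange is 8 mm thick (x), 140 mm long (y), its top 50 mm above the underside, and runs along the base's whole +x edge. x points square through it from inner to outer face (at the start away from the robot within 0.35 rad), y along it, z up.
- bracket_heel (a point): The bracket's outer bottom edge: on the outer (+x) face of the flange at the underside, mid-length. Same axes as bracket_flange. This edge goes into the corner of jig plate and fence; fingertips pushed into the bracket's open inside corner can press both ways.
- bracket: The loose angle bracket, 0.28 to 0.44 kg, an L: flat base 120 mm (x) x 140 mm (y), 4 mm thick, lying on the bench, with the upright flange on its +x edge. Origin at the centre of the base's underside, axes as bracket_flange, which is at x = 56 mm (flange inner face at 52, outer at 60).
- terminal_center (a point): Centre of a green terminal block, 22 x 30 x 20 mm, 25 g, loose on the bracket's base. The three parts lie side by side along the bracket's y, in any order, 31 to 43 mm on the -x side of the bracket's origin. They slide off once the base is tilted beyond some 17 to 25 degrees.
- relay_center (a point): Centre of an orange relay, 20 x 28 x 24 mm, 25 g, also lying loose on the bracket's base.
- capacitor_center (a point): Centre of a red box capacitor, 20 x 26 x 22 mm, 25 g, also lying loose on the bracket's base.
- bin: Blue open bin fixed to the bench, outside 160 mm (x) x 200 mm (y), 60 mm high, walls and floor 5 mm; origin under its centre, x away from the robot within 0.25 rad. It stands left or right of the bracket, the jig on the other side.
- jig: Test jig fixed to the bench. Origin on the bench; x away from the robot within 0.25 rad, y along the fence, z up. Brass plate: top 14 mm up, x = -110 to 60 mm, y = -100 to 100 mm. Rigid smooth upright brass fence: flat face at x = 60 mm looking to -x, 200 mm long (y), top 54 mm up; behind it a black block to x = 92 mm with a red and a green post to 64 mm up.
- jig_corner (a point): Middle of the corner where the plate's top meets the fence's face; axes as the jig.
- plate: The jig's brass contact plate (origin and axes those of the jig).
- fence: The jig's brass fence (origin and axes those of the jig).
- spray: Bystander, leave alone: white spray can with a red cap, 52 mm across, 170 mm tall; origin under its centre.
- screwdriver: Bystander, leave alone: screwdriver lying beyond the bracket.
- tape: Bystander, leave alone: roll of black tape, 72 mm across, 19 mm high.
- mug: Bystander, leave alone: white mug, 76 mm across, 90 mm high; origin under its centre.
- meter: Bystander, leave alone: yellow multimeter lying flat, 150 x 75 x 34 mm.
- wrench: Bystander, leave alone: wrench lying flat.
- terminal: The same green terminal block; origin at the centre of its underside.
- relay: The same orange relay; origin at the centre of its underside.
- capacitor: The same red capacitor; origin at the centre of its underside.
Not all that is in view belongs to the job. Of the things shaped like the bracket, the aluminium one is meant.

How it is judged:
On the way:
1. all three parts have been tipped into the bin (x of terminal_center in the frame of bin between -0.078 and 0.078 m and y of terminal_center in the frame of bin between -0.098 and 0.098 m and z of each of terminal_center, relay_center, capacitor_center in the frame of bin below 0.05 m and x of relay_center in the frame of bin between -0.078 and 0.078 m and y of relay_center in the frame of bin between -0.098 and 0.098 m and x of capacitor_center in the frame of bin between -0.078 and 0.078 m and y of capacitor_center in the frame of bin between -0.098 and 0.098 m), for 0.2 s.
At the end, for the whole second after the job is handed in: Parts inside the bin; bracket at rest, flat on the plate (tilt < 0.05 rad), heel within 3 mm of the fence, parallel within 0.05 rad, between the fence ends (2 mm over allowed); robot pushes it with > 5 N so that it presses on fence > 3 N and plate > 8 N, to the end (all of step 1 and x of bracket_heel in the frame of jig above 0.057 m and z of bracket_heel in the frame of jig between 0.01 and 0.018 m and y of bracket_heel in the frame of jig between -0.032 and 0.032 m and angle between bracket_heel's own z axis and vertical below 0.05 rad and angle between the x axis of bracket_heel and the x axis of jig, either way round below 0.05 rad and contact force between bracket and fence above 3 N and contact force between bracket and plate above 8 N and contact force between any of the fingers, the arm and bracket above 5 N and linear speed of bracket below 0.01 m/s); the arm keeps its last pose, push and grip.
It fails at once if the robot touches one of the loose parts (contact force between any of the arm, the fingers and terminal above 1 N or contact force between any of the arm, the fingers and relay above 1 N or contact force between any of the arm, the fingers and capacitor above 1 N).
It fails at once if another thing on the bench is shifted by more than 30 mm or knocked over (distance of any of spray, screwdriver, tape, mug, meter, wrench from where it was at the start of the episode above 0.03 m or angle between any of spray, mug's own z axis and vertical above 0.4 rad).
It also fails if it takes over 61 s, if anything falls off the work surface, if the arm or the gripper's body presses on something with over 40 N, if the wrist force passes 120 N, or if a joint passes its speed limit or range.

## Working session

There is one attempt and no reset: what is moved stays moved. The work goes in short steps, Python scripts to look and compute and a shell command to move; the robot and the scene stay as the last step left them, time stands still between calls to the robot, and variables do not carry over. Pictures are saved under pics/ and viewed, at most 10 in all, crops included, and the job is handed in when it is done.

```bash
mkdir -p pics; ls; cat > h.py <<'E'
import numpy as np, cv2
from scipy.spatial.transform import Rotation as Rn
from station import arm
def save(f,n): cv2.imwrite('pics/'+n,f['pixels'][:,:,::-1])
def cloud(f):
    d=f['depth'];v,u=np.indices(d.shape)
    c=np.stack([(u-f['cx'])/f['fx']*d,(v-f['cy'])/f['fy']*d,d],-1)
    return (c-f['t'])@f['R']
def proj(f,X):
    c=f['R']@np.asarray(X)+f['t'];return c[0]/c[2]*f['fx']+f['cx'],c[1]/c[2]*f['fy']+f['cy']
E
python3 - <<'E'
from h import *
F={}
for n in('top','scene'):
    f=F[n]=arm.grab_frame(n);save(f,n+'0.png')
    P=cloud(f);np.savez('f_'+n,**f)
    print(n,'cam at',-f['R'].T@f['t'])
    for t in('bracket','bracket_flange','bracket_heel','terminal','relay','capacitor','bin','jig','jig_corner','spray','mug'):
        r=arm.place_of(t,n)
        for q in r[:3]:
            u,v=q['point'];iu,iv=int(round(u)),int(round(v))
            print(n,t,round(q['score'],2),np.round(q['point'],1),np.round(P[iv,iu],3) if 0<=iv<420 and 0<=iu<560 else None)
s=arm.get_state();print({k:np.round(s[k],3) for k in s})
E
```

```text
pics
top cam at [0.27337799 0.01584588 1.22489471]
top bracket 0.95 [172.3 289.4] [ 0.23   0.318 -0.   ]
top bracket 0.88 [270.7 190.4] [0.513 0.026 0.004]
top bracket 0.58 [363.  274.1] [ 0.259 -0.235  0.004]
top bracket_flange 0.98 [355.4 290.9] [ 0.213 -0.204  0.029]
top bracket_flange 0.86 [279.7 172.8] [ 0.564 -0.002  0.009]
top bracket_flange 0.78 [155.2 301.8] [0.196 0.361 0.02 ]
top bracket_heel 0.91 [275.5 169. ] [0.568 0.01  0.043]
top bracket_heel 0.88 [155.3 303.3] [0.194 0.358 0.029]
top bracket_heel 0.62 [267.7 199.1] [0.483 0.036 0.025]
top terminal 0.52 [256.7 197.5] [0.487 0.068 0.019]
top relay 0.63 [282.5 208.5] [ 0.455 -0.005  0.025]
top capacitor 0.48 [267.7 204.4] [0.468 0.036 0.023]
top bin 0.75 [376.5 199.5] [ 0.476 -0.287  0.002]
top jig 0.97 [192.1 206. ] [0.469 0.26  0.015]
top jig 0.69 [269.8 201.8] [0.473 0.03  0.025]
top jig_corner 0.6 [188.6 183. ] [0.537 0.269 0.02 ]
top jig_corner 0.41 [269.6 203.5] [0.468 0.03  0.021]
top spray 0.83 [442.9 146.8] [ 0.621 -0.483  0.049]
scene cam at [1.30117979 0.44023745 0.72600712]
scene bracket 0.78 [269.7 233.3] [
[... 983 characters left out ...]
.6 260.8] [0.57  0.273 0.041]
scene spray 0.7 [109.6 207. ] [ 0.657 -0.486  0.007]
scene mug 0.73 [420.6 325.9] [0.685 0.482 0.039]
scene mug 0.52 [353.7 251.6] [0.542 0.281 0.054]
{'time': np.float64(1.2), 'qpos': array([-1.185,  0.689, -0.195,  1.565,  0.157,  0.903, -0.215]), 'qvel': array([-0.   ,  0.001,  0.002,  0.   , -0.001,  0.001,  0.   ]), 'effort': array([-0.0000e+00, -5.2748e+01, -1.2670e+00, -1.5375e+01, -5.2000e-02,
       -1.0000e-03,  0.0000e+00]), 'tool_pos': array([0.215, 0.587, 0.239]), 'ee_rot': array([-0.55 , -3.093, -0.   ]), 'force': array([0.891, 0.333, 0.159]), 'moment': array([-0.006, -0.045,  0.027]), 'gripper_force': np.float64(0.0), 'opening': np.float64(1.001)}
```

View pictures.

View pics/top0.png

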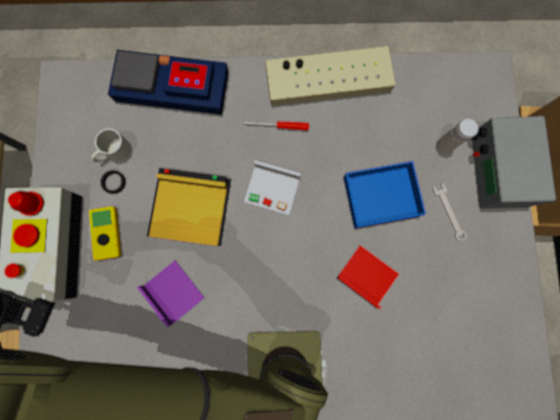

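View pics/scene0.png

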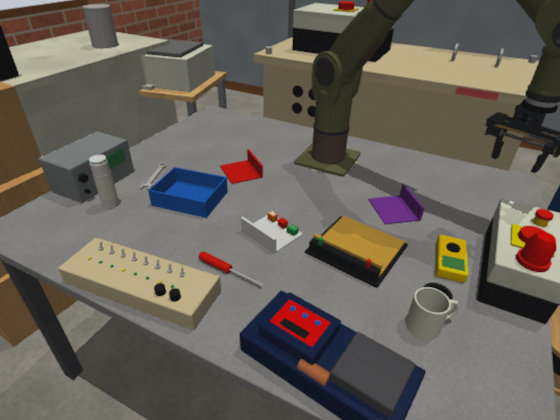

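```bash
python3 - <<'E'
import cv2
a=cv2.imread('pics/top0.png')
cv2.imwrite('pics/crop0.png',cv2.resize(a[130:330,140:400],None,fx=3,fy=3,interpolation=cv2.INTER_CUBIC))
E
```

```text
(no output)
```

View pics/crop0.png

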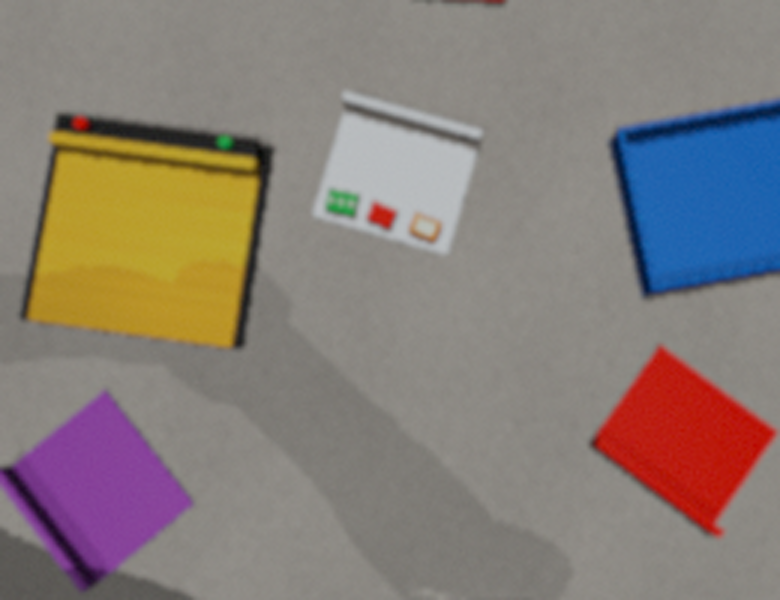

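Look-alikes: purple bracket (172,289), red bracket (367,275), light-grey metal bracket (272,188) with the green, red and orange parts on it. The grey one fits: it is aluminium colour, it carries the three parts, and its flange is away from the robot. The crop confirms this. The jig is at left (190,207), the bin at right (384,195).

```bash
python3 - <<'E'
from h import *
C={n:dict(np.load(f'f_{n}.npz')) for n in('top','scene')}
def sel(n,c,r,z0,z1,col=None):
    f=C[n];P=cloud(f);m=(f['depth']>0)&(np.hypot(P[...,0]-c[0],P[...,1]-c[1])<r)&(P[...,2]>z0)&(P[...,2]<z1)
    if col is not None:
        m&=col(f['pixels'].astype(int))
    return P[m]
def rect(Q,t):
    r=cv2.minAreaRect((Q[:,:2]*1000).astype(np.float32));c=np.mean(Q,0)
    print(t,len(Q),'centre',np.round(r[0],1),'size',np.round(r[1],1),'ang',round(r[2],1),'mean',np.round(c,4))
    d=Q[:,:2]-c[:2];w,v=np.linalg.eigh(d.T@d);print('   long axis ang of normal',np.round(np.degrees(np.arctan2(v[1,0],v[0,0])),2))
yel=lambda p:(p[...,0]>p[...,2]+60)&(p[...,1]>90)
blue=lambda p:(p[...,2]>p[...,0]+60)
for n in C:
    rect(sel(n,(.56,0.01),.1,.04,.058),n+' flange top')
    rect(sel(n,(.48,0.27),.17,.005,.022,yel),n+' plate')
    rect(sel(n,(.53,0.27),.15,.04,.06,yel),n+' fence')
    rect(sel(n,(.48,-.287),.17,.052,.07,blue),n+' bin rim')
    rect(sel(n,(.48,-.287),.17,-.01,.07,blue),n+' bin all')
    rect(sel(n,(.51,.025),.11,.001,.058,lambda p:(p.min(-1)>120)),n+' bracket')
    for t,c in(('box',(.78,-.13)),):
        Q=sel(n,c,.25,.03,.4); print(t,Q.min(0),Q.max(0))
    g=sel(n,(.47,.035),.07,.018,.035); rect(g,n+' parts')
E
```

```text
top flange top 170 centre [570.8   8.1] size [139.4   9.3] ang 72.5 mean [0.5703 0.0085 0.0492]
   long axis ang of normal 162.4
top plate 3939 centre [451.9 274.3] size [206.5 171.1] ang 80.8 mean [0.4507 0.2729 0.0141]
   long axis ang of normal 170.33
top fence 310 centre [541.2 258.5] size [199.5  13.5] ang 81.1 mean [0.5398 0.2575 0.0527]
   long axis ang of normal 171.09
top bin rim 454 centre [ 486.4 -300. ] size [157.6 200.8] ang 9.0 mean [ 0.4808 -0.3007  0.0588]
   long axis ang of normal -169.74
top bin all 3756 centre [ 486.3 -300. ] size [157.6 200.8] ang 9.0 mean [ 0.4911 -0.3064  0.0145]
   long axis ang of normal -170.45
top bracket 2470 centre [510.4  24.5] size [219.  216.7] ang 55.8 mean [0.5142 0.0236 0.0081]
   long axis ang of normal 144.35
box [ 0.53809881 -0.35265382  0.0300913 ] [0.94274811 0.03573792 0.08014479]
top parts 208 centre [477.6  39. ] size [114.7  23.3] ang 71.7 mean [0.4775 0.0402 0.0262]
   long axis ang of normal 161.45
scene flange top 194 centre [569.8   6.2] size [141.7  11. ] ang 72.6 mean [0.572  0.0084 0.0479]
   long axis ang of normal 
[... 163 characters left out ...]
7 258.3] size [197.7  15.1] ang 81.4 mean [0.5402 0.2628 0.0542]
   long axis ang of normal 170.96
scene bin rim 407 centre [ 488.2 -300.6] size [164.2 199.9] ang 9.4 mean [ 0.502  -0.2915  0.0574]
   long axis ang of normal -176.85
scene bin all 2205 centre [ 487.4 -301.3] size [167.6 201.7] ang 9.7 mean [ 0.4897 -0.3047  0.0278]
   long axis ang of normal -59.66
scene bracket 1144 centre [510.1  27.3] size [212.5 219.3] ang 89.8 mean [0.5158 0.0343 0.0088]
   long axis ang of normal 149.22
box [ 0.53816885 -0.3540733   0.03001808] [0.94445308 0.03542968 0.07816187]
scene parts 188 centre [477.8  36.9] size [118.3  24.8] ang 70.5 mean [0.4798 0.0391 0.025 ]
   long axis ang of normal 162.01
```

```bash
cat >> h.py <<'E'
def Rt(yaw,tilt=0):
    """tool pose: y along bracket x (heading yaw deg), z down; tilt deg lowers the bracket's -x edge"""
    B=Rn.from_euler('zy',[yaw,0],degrees=True)*Rn.from_euler('y',-tilt,degrees=True)
    return B*Rn.from_matrix(np.array([[0,1,0],[1,0,0],[0,0,-1.]]).T)
def steps(p,R,p1,R1,N):
    p=np.array(p,float);D=(R.inv()*R1).as_rotvec()
    for i in range(N):
        Ra=R*Rn.from_rotvec(D*i/N)
        t=Ra.inv().apply((np.array(p1)-p)/N)/.06; r=np.degrees(D)/N/8
        print('a',np.round(r,2),'s',np.round(t,2))
def cur():
    s=arm.get_state();return s['tool_pos'],Rn.from_rotvec(s['ee_rot'])
def tell():
    s=arm.get_state();p,R=cur();M=R.as_matrix()
    print('t',round(float(s['time']),2),'p',np.round(p,4),'F',np.round(s['force'],1),'M',np.round(s['moment'],2),'open',round(float(s['opening']),3),'gf',round(float(s['gripper_force']),1),'yaw',round(float(np.degrees(np.arctan2(M[1,1],M[0,1]))),2),'y.z',round(float(np.degrees(np.arcsin(M[2,1]))),2),'x.z',round(float(np.degrees(np.arcsin(M[2,0]))),2),'q',np.round(s['qpos'],2))
E
python3 - <<'E'
from h import *
p,R=cur();tell()
print(Rt(-17.6).as_matrix().round(2))
steps(p,R,[.5705,.0075,.13],Rt(-17.6),15)
E
```

```text
t 1.2 p [0.2153 0.5868 0.2388] F [0.9 0.3 0.2] M [-0.01 -0.05  0.03] open 1.001 gf 0.0 yaw 69.84 y.z 0.01 x.z 0.0 q [-1.19  0.69 -0.19  1.57  0.16  0.9  -0.22]
[[ 0.3   0.95  0.  ]
 [ 0.95 -0.3   0.  ]
 [ 0.    0.   -1.  ]]
a [ 0.   -0.    0.73] s [-0.59 -0.47  0.12]
a [ 0.   -0.    0.73] s [-0.64 -0.41  0.12]
a [ 0.   -0.    0.73] s [-0.67 -0.34  0.12]
a [ 0.   -0.    0.73] s [-0.71 -0.27  0.12]
a [ 0.   -0.    0.73] s [-0.73 -0.2   0.12]
a [ 0.   -0.    0.73] s [-0.75 -0.12  0.12]
a [ 0.   -0.    0.73] s [-0.75 -0.04  0.12]
a [ 0.   -0.    0.73] s [-0.75  0.03  0.12]
a [ 0.   -0.    0.73] s [-0.75  0.11  0.12]
a [ 0.   -0.    0.73] s [-0.73  0.18  0.12]
a [ 0.   -0.    0.73] s [-0.71  0.26  0.12]
a [ 0.   -0.    0.73] s [-0.68  0.33  0.12]
a [ 0.   -0.    0.73] s [-0.64  0.4   0.12]
a [ 0.   -0.    0.73] s [-0.6   0.46  0.12]
a [ 0.   -0.    0.73] s [-0.55  0.52  0.12]
```

```bash
python3 -m jog '[{"az":0.73,"x":-0.59,"y":-0.47,"z":0.05,"fingers":50},{"az":0.73,"x":-0.64,"y":-0.41,"z":0.05,"fingers":50},{"az":0.73,"x":-0.67,"y":-0.34,"z":0.1,"fingers":50},{"az":0.73,"x":-0.71,"y":-0.27,"z":0.1,"fingers":50},{"az":0.73,"x":-0.73,"y":-0.2,"z":0.1,"fingers":50},{"az":0.73,"x":-0.75,"y":-0.12,"z":0.1,"fingers":50},{"az":0.73,"x":-0.75,"y":-0.04,"z":0.1,"fingers":50},{"az":0.73,"x":-0.75,"y":0.03,"z":0.1,"fingers":50}]' && python3 -m jog '[{"az":0.73,"x":-0.75,"y":0.11,"z":0.12,"fingers":50},{"az":0.73,"x":-0.73,"y":0.18,"z":0.12,"fingers":50},{"az":0.73,"x":-0.71,"y":0.26,"z":0.12,"fingers":50},{"az":0.73,"x":-0.68,"y":0.33,"z":0.12,"fingers":50},{"az":0.73,"x":-0.64,"y":0.4,"z":0.12,"fingers":50},{"az":0.73,"x":-0.6,"y":0.46,"z":0.12,"fingers":50},{"az":0.73,"x":-0.55,"y":0.52,"z":0.12,"fingers":50},{"fingers":50}]'
python3 - <<'E'
from h import *
tell();p,R=cur()
steps(p,R,[.5705,.0075,.06],Rt(-17.6),3)
E
```

```text
t 1.2 p [0.2153 0.5868 0.2388] F [0.9 0.3 0.2] M [-0.01 -0.05  0.03] open 1.001 gf 0.0 yaw 69.84 y.z 0.01 x.z 0.0 q [-1.19  0.69 -0.19  1.57  0.16  0.9  -0.22]
a [ 0.   -0.    3.64] s [-2.96 -2.34  0.99]
a [ 0.   -0.    3.64] s [-3.73 -0.6   0.99]
a [ 0.   -0.    3.64] s [-3.55  1.29  0.99]validation failed for argument at $[0]...
```

```bash
python3 -m jog '[{"ax":0,"ay":0,"az":0.73,"x":-0.59,"y":-0.47,"z":0.05,"fingers":50},{"ax":0,"ay":0,"az":0.73,"x":-0.64,"y":-0.41,"z":0.05,"fingers":50},{"ax":0,"ay":0,"az":0.73,"x":-0.67,"y":-0.34,"z":0.1,"fingers":50},{"ax":0,"ay":0,"az":0.73,"x":-0.71,"y":-0.27,"z":0.1,"fingers":50},{"ax":0,"ay":0,"az":0.73,"x":-0.73,"y":-0.2,"z":0.1,"fingers":50},{"ax":0,"ay":0,"az":0.73,"x":-0.75,"y":-0.12,"z":0.1,"fingers":50},{"ax":0,"ay":0,"az":0.73,"x":-0.75,"y":-0.04,"z":0.1,"fingers":50},{"ax":0,"ay":0,"az":0.73,"x":-0.75,"y":0.03,"z":0.1,"fingers":50}]' && python3 -m jog '[{"ax":0,"ay":0,"az":0.73,"x":-0.75,"y":0.11,"z":0.12,"fingers":50},{"ax":0,"ay":0,"az":0.73,"x":-0.73,"y":0.18,"z":0.12,"fingers":50},{"ax":0,"ay":0,"az":0.73,"x":-0.71,"y":0.26,"z":0.12,"fingers":50},{"ax":0,"ay":0,"az":0.73,"x":-0.68,"y":0.33,"z":0.12,"fingers":50},{"ax":0,"ay":0,"az":0.73,"x":-0.64,"y":0.4,"z":0.12,"fingers":50},{"ax":0,"ay":0,"az":0.73,"x":-0.6,"y":0.46,"z":0.12,"fingers":50},{"ax":0,"ay":0,"az":0.73,"x":-0.55,"y":0.52,"z":0.12,"fingers":50},{"ax":0,"ay":0,"az":0,"x":0,"y":0,"z":0,"fingers":50}]'
python3 - <<'E'
from h import *
tell();p,R=cur()
steps(p,R,[.5705,.0075,.06],Rt(-17.6),3)
E
```

```text
time: 2.2
tool_pos: [0.4052, 0.2762, 0.1968]
ee_rot: [1.735, 2.619, 0.002]
force: [0.4, -0.1, -0.4]
opening: 0.499
gripper_force: 0.0
time: 3.2
tool_pos: [0.5715, 0.0019, 0.146]
ee_rot: [2.541, 1.841, -0.001]
force: [-1.9, 1.2, -0.5]
opening: 0.498
gripper_force: 0.0
t 3.2 p [0.5715 0.0019 0.146 ] F [-1.9  1.2 -0.5] M [-0.08  0.07  0.01] open 0.498 gf 0.0 yaw -18.15 y.z 0.14 x.z -0.13 q [-0.15  0.75  0.11  1.83 -0.13  0.57 -0.27]
a [ 0.01  0.01 -0.02] s [ 0.03 -0.02  0.48]
a [ 0.01  0.01 -0.02] s [ 0.03 -0.02  0.48]
a [ 0.01  0.01 -0.02] s [ 0.03 -0.02  0.48]
```

```bash
python3 -m jog '[{"ax":0,"ay":0,"az":-0.05,"x":0.09,"y":-0.05,"z":0.4,"fingers":50},{"ax":0,"ay":0,"az":0,"x":0,"y":0,"z":0.4,"fingers":50},{"ax":0,"ay":0,"az":0,"x":0,"y":0,"z":0.4,"fingers":50},{"ax":0,"ay":0,"az":0,"x":0,"y":0,"z":0.4,"fingers":50},{"ax":0,"ay":0,"az":0,"x":0,"y":0,"z":0.25,"fingers":50},{"ax":0,"ay":0,"az":0,"x":0,"y":0,"z":0.15,"fingers":50},{"ax":0,"ay":0,"az":0,"x":0,"y":0,"z":0.1,"fingers":50},{"ax":0,"ay":0,"az":0,"x":0,"y":0,"z":0,"fingers":50}]'
python3 - <<'E'
from h import *
tell();p,R=cur()
steps(p,R,[.5705,.0075,.017],Rt(-17.6),1)
E
```

```text
time: 4.2
tool_pos: [0.5688, 0.0127, 0.0204]
ee_rot: [-2.531, -1.861, -0.0]
force: [-0.4, -1.1, -0.2]
opening: 0.502
gripper_force: 0.0
t 4.2 p [0.5688 0.0127 0.0204] F [-0.4 -1.1 -0.2] M [-0.03  0.1  -0.02] open 0.502 gf 0.0 yaw -17.35 y.z 0.0 x.z 0.01 q [-0.14  0.95  0.06  1.87 -0.15  0.32 -0.26]
a [ 0.   -0.    0.03] s [-0.07  0.05  0.06]
```

```bash
python3 -m jog '[{"ax":0,"ay":0,"az":0.03,"x":-0.07,"y":0.02,"z":0.06,"fingers":50},{"ax":0,"ay":0,"az":0,"x":0,"y":0,"z":0,"fingers":30},{"ax":0,"ay":0,"az":0,"x":0,"y":0,"z":0,"fingers":20},{"ax":0,"ay":0,"az":0,"x":0,"y":0,"z":0,"fingers":12},{"ax":0,"ay":0,"az":0,"x":0,"y":0,"z":0,"fingers":0},{"ax":0,"ay":0,"az":0,"x":0,"y":0,"z":0,"fingers":0},{"ax":0,"ay":0,"az":0,"x":0,"y":0,"z":0,"fingers":0},{"ax":0,"ay":0,"az":0,"x":0,"y":0,"z":0,"fingers":0}]' 60
python3 - <<'E'
from h import *
tell()
E
```

```text
time: 5.2
tool_pos: [0.5686, 0.0084, 0.0168]
ee_rot: [-2.535, -1.856, -0.0]
force: [-0.0, 0.5, 1.6]
opening: 0.085
gripper_force: 60.0
t 5.2 p [0.5686 0.0084 0.0168] F [-0.   0.5  1.6] M [ 0.06  0.22 -0.01] open 0.085 gf 60.0 yaw -17.59 y.z -0.01 x.z 0.01 q [-0.13  0.96  0.06  1.87 -0.15  0.31 -0.26]
```

```bash
cat >> h.py <<'E'
def wsteps(p,R,p1,R1,w):
    p=np.array(p,float);p1=np.array(p1);D=(R.inv()*R1).as_rotvec();w=np.array(w,float);w/=w.sum();a=0
    for k in w:
        Ra=R*Rn.from_rotvec(D*a);a+=k
        print('a',np.round(np.degrees(D)*k/8,2),'s',np.round(Ra.inv().apply(p1-p)*k/.06,2))
bc=np.array([.4868,-.3003])
def tip(th,ex=.02,ez=.06,yaw=9):
    R=Rt(yaw,th);c,s=np.cos(np.radians(th)),np.sin(np.radians(th))
    X=ex+.116*c-.0168*s;Z=ez+.116*s+.0168*c;y=np.radians(yaw)
    return np.array([bc[0]+X*np.cos(y),bc[1]+X*np.sin(y),Z]),R
E
python3 -m jog '[{"ax":0,"ay":0,"az":0,"x":0,"y":0,"z":-0.1,"fingers":0},{"ax":0,"ay":0,"az":0,"x":0,"y":0,"z":-0.2,"fingers":0},{"ax":0,"ay":0,"az":0,"x":0,"y":0,"z":-0.35,"fingers":0},{"ax":0,"ay":0,"az":0,"x":0,"y":0,"z":-0.45,"fingers":0},{"ax":0,"ay":0,"az":0,"x":0,"y":0,"z":-0.45,"fingers":0},{"ax":0,"ay":0,"az":0,"x":0,"y":0,"z":-0.35,"fingers":0},{"ax":0,"ay":0,"az":0,"x":0,"y":0,"z":-0.2,"fingers":0},{"ax":0,"ay":0,"az":0,"x":0,"y":0,"z":-0.1,"fingers":0}]'
python3 - <<'E'
from h import *
tell();p,R=cur()
q,Q=tip(0);q[2]=.15
wsteps(p,R,q,Q,[1,2,3,4,4,4,4,4,4,4,4,4,4,3,2,1])
f=arm.grab_frame('scene');save(f,'lift.png')
E
```

```text
time: 6.2
tool_pos: [0.5686, 0.0082, 0.1493]
ee_rot: [2.535, 1.855, 0.001]
force: [-0.1, 0.1, -2.6]
opening: 0.086
gripper_force: 60.0
t 6.2 p [0.5686 0.0082 0.1493] F [-0.1  0.1 -2.6] M [-0.14 -0.04  0.02] open 0.086 gf 60.0 yaw -17.6 y.z 0.02 x.z 0.01 q [-0.16  0.74  0.11  1.83 -0.13  0.58 -0.27]
a [ 0.   -0.   -0.06] s [-0.08  0.04 -0.  ]
a [ 0.   -0.   -0.13] s [-0.17  0.09 -0.  ]
a [ 0.   -0.   -0.19] s [-0.25  0.12 -0.  ]
a [ 0.   -0.   -0.26] s [-0.34  0.16 -0.  ]
a [ 0.   -0.   -0.26] s [-0.35  0.15 -0.  ]
a [ 0.   -0.   -0.26] s [-0.35  0.13 -0.  ]
a [ 0.   -0.   -0.26] s [-0.35  0.12 -0.  ]
a [ 0.   -0.   -0.26] s [-0.36  0.11 -0.  ]
a [ 0.   -0.   -0.26] s [-0.36  0.09 -0.  ]
a [ 0.   -0.   -0.26] s [-0.37  0.08 -0.  ]
a [ 0.   -0.   -0.26] s [-0.37  0.07 -0.  ]
a [ 0.   -0.   -0.26] s [-0.37  0.06 -0.  ]
a [ 0.   -0.   -0.26] s [-0.37  0.04 -0.  ]
a [ 0.   -0.   -0.19] s [-0.28  0.02 -0.  ]
a [ 0.   -0.   -0.13] s [-0.19  0.01 -0.  ]
a [ 0.   -0.   -0.06] s [-0.09  0.   -0.  ]
```

View pics/lift.png

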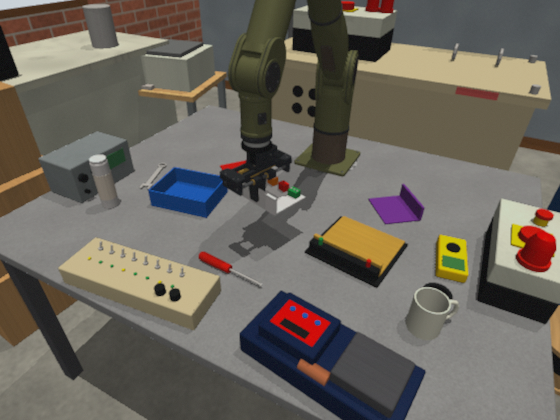

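The bracket hangs level in the gripper and all three parts are still on it, at about (273–294, 182–193). I'm carrying it over the bin now.

```bash
python3 -m jog '[{"ax":0,"ay":0,"az":-0.06,"x":-0.08,"y":0.04,"z":0,"fingers":0},{"ax":0,"ay":0,"az":-0.13,"x":-0.17,"y":0.09,"z":0,"fingers":0},{"ax":0,"ay":0,"az":-0.19,"x":-0.25,"y":0.12,"z":0,"fingers":0},{"ax":0,"ay":0,"az":-0.26,"x":-0.34,"y":0.16,"z":0,"fingers":0},{"ax":0,"ay":0,"az":-0.26,"x":-0.35,"y":0.15,"z":0,"fingers":0},{"ax":0,"ay":0,"az":-0.26,"x":-0.35,"y":0.13,"z":0,"fingers":0},{"ax":0,"ay":0,"az":-0.26,"x":-0.35,"y":0.12,"z":0,"fingers":0},{"ax":0,"ay":0,"az":-0.26,"x":-0.36,"y":0.11,"z":0,"fingers":0}]' && python3 -m jog '[{"ax":0,"ay":0,"az":-0.26,"x":-0.36,"y":0.09,"z":0,"fingers":0},{"ax":0,"ay":0,"az":-0.26,"x":-0.37,"y":0.08,"z":0,"fingers":0},{"ax":0,"ay":0,"az":-0.26,"x":-0.37,"y":0.07,"z":0,"fingers":0},{"ax":0,"ay":0,"az":-0.26,"x":-0.37,"y":0.06,"z":0,"fingers":0},{"ax":0,"ay":0,"az":-0.26,"x":-0.37,"y":0.04,"z":0,"fingers":0},{"ax":0,"ay":0,"az":-0.19,"x":-0.28,"y":0.02,"z":0,"fingers":0},{"ax":0,"ay":0,"az":-0.13,"x":-0.19,"y":0.01,"z":0,"fingers":0},{"ax":0,"ay":0,"az":-0.06,"x":-0.09,"y":0,"z":0,"fingers":0}]'
python3 - <<'E'
from h import *
tell();p,R=cur()
q,Q=tip(11,ez=.063)
print('A');wsteps(p,R,q,Q,[1,2,3,3,3,2,1])
print('B')
for a in range(11,42,3):
    q1,Q1=tip(a+3,ez=.063);print(a+3,end=' ');wsteps(q,Q,q1,Q1,[1]);q,Q=q1,Q1
f=arm.grab_frame('scene');save(f,'over.png')
E
```

```text
time: 7.25
tool_pos: [0.5945, -0.1375, 0.1479]
ee_rot: [-2.299, -2.14, 0.002]
force: [-0.3, 0.4, -3.6]
opening: 0.087
gripper_force: 60.0
time: 8.25
tool_pos: [0.6208, -0.2803, 0.1481]
ee_rot: [-2.035, -2.392, 0.001]
force: [0.0, 0.8, -4.1]
opening: 0.087
gripper_force: 60.0
t 8.25 p [ 0.6208 -0.2803  0.1481] F [ 0.   0.8 -4.1] M [ 0.03 -0.08 -0.01] open 0.087 gf 60.0 yaw 9.24 y.z -0.06 x.z 0.02 q [ 0.4   0.87 -0.08  1.46  0.08  0.82  0.45]
A
a [-0.09 -0.    0.  ] s [ 0.   -0.01  0.05]
a [-0.18 -0.    0.  ] s [ 0.   -0.01  0.1 ]
a [-0.28 -0.    0.01] s [ 0.   -0.02  0.15]
a [-0.28 -0.    0.01] s [ 0.   -0.03  0.15]
a [-0.28 -0.    0.01] s [ 0.   -0.03  0.15]
a [-0.18 -0.    0.  ] s [ 0.   -0.03  0.1 ]
a [-0.09 -0.    0.  ] s [ 0.   -0.01  0.05]
B
14 a [-0.38 -0.   -0.  ] s [-0.   -0.02 -0.1 ]
17 a [-0.38  0.    0.  ] s [-0.   -0.02 -0.1 ]
20 a [-0.37  0.    0.  ] s [ 0.   -0.02 -0.1 ]
23 a [-0.37  0.    0.  ] s [-0.   -0.02 -0.1 ]
26 a [-0.37  0.    0.  ] s [ 0.   -0.02 -0.1 ]
29 a [-0.38  0.   -0.  ] s [-0.   -0.02 -0.1 ]
32 a [-0.37 -0.    0.  ] s [ 0.   -0.02 -0.1 ]
35 a [-0.38  0.   -0.  ] s [-0.   -0.02 -0.1 ]
38 a [-0.38 -0.    0.  ] s [-0.   -0.02 -0.1 ]
41 a [-0.38 -0.    0.  ] s [ 0.   -0.02 -0.1 ]
44 a [-0.37  0.   -0.  ] s [ 0.   -0.02 -0.1 ]
```

View pics/over.png

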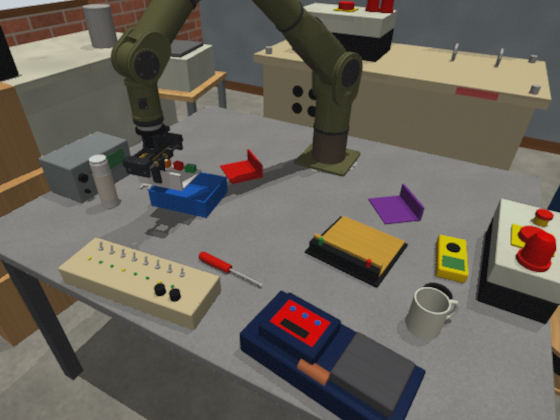

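The parts are still on the base and it hangs over the bin (parts at about (165–190, 165)). Next is the pre-tilt.

```bash
python3 -m jog '[{"ax":-0.09,"ay":0,"az":0,"x":0,"y":-0.01,"z":0.05,"fingers":0},{"ax":-0.18,"ay":0,"az":0,"x":0,"y":-0.01,"z":0.1,"fingers":0},{"ax":-0.28,"ay":0,"az":0.01,"x":0,"y":-0.02,"z":0.15,"fingers":0},{"ax":-0.28,"ay":0,"az":0.01,"x":0,"y":-0.03,"z":0.15,"fingers":0},{"ax":-0.28,"ay":0,"az":0.01,"x":0,"y":-0.03,"z":0.15,"fingers":0},{"ax":-0.18,"ay":0,"az":0,"x":0,"y":-0.03,"z":0.1,"fingers":0},{"ax":-0.09,"ay":0,"az":0,"x":0,"y":-0.01,"z":0.05,"fingers":0},{"ax":0,"ay":0,"az":0,"x":0,"y":0,"z":0,"fingers":0}]'
python3 - <<'E'
from h import *
tell();print(tip(11,ez=.063)[0])
E
```

```text
time: 9.3
tool_pos: [0.6164, -0.2794, 0.103]
ee_rot: [1.953, 2.29, 0.222]
force: [-0.4, -0.5, -3.3]
opening: 0.083
gripper_force: 60.0
t 9.3 p [ 0.6164 -0.2794  0.103 ] F [-0.4 -0.5 -3.3] M [-0.14  0.25  0.01] open 0.083 gf 60.0 yaw 9.06 y.z 11.01 x.z 0.06 q [ 0.5   0.87 -0.17  1.67  0.06  0.44  0.51]
[ 0.61585448 -0.27985978  0.10162518]
```

```bash
python3 -m jog '[{"ax":-0.25,"ay":0,"az":0,"x":0,"y":-0.01,"z":-0.08,"fingers":0},{"ax":-0.3,"ay":0,"az":0,"x":0,"y":-0.02,"z":-0.1,"fingers":0},{"ax":-0.3,"ay":0,"az":0,"x":0,"y":-0.02,"z":-0.1,"fingers":0},{"ax":-0.3,"ay":0,"az":0,"x":0,"y":-0.02,"z":-0.1,"fingers":0},{"ax":-0.3,"ay":0,"az":0,"x":0,"y":-0.02,"z":-0.1,"fingers":0},{"ax":-0.3,"ay":0,"az":0,"x":0,"y":-0.02,"z":-0.1,"fingers":0},{"ax":-0.3,"ay":0,"az":0,"x":0,"y":-0.02,"z":-0.1,"fingers":0},{"ax":-0.25,"ay":0,"az":0,"x":0,"y":-0.02,"z":-0.1,"fingers":0}]'
python3 - <<'E'
from h import *
tell();print(tip(29.4,ez=.063)[0])
f=arm.grab_frame('scene');save(f,'tip1.png')
E
```

```text
time: 10.3
tool_pos: [0.5941, -0.2849, 0.1461]
ee_rot: [1.79, 2.1, 0.552]
force: [-0.1, 0.4, -3.1]
opening: 0.081
gripper_force: 60.0
t 10.3 p [ 0.5941 -0.2849  0.1461] F [-0.1  0.4 -3.1] M [-0.16  0.77  0.  ] open 0.081 gf 60.0 yaw 9.06 y.z 29.32 x.z 0.14 q [ 0.81  0.81 -0.46  1.94  0.11  0.04  0.6 ]
[ 0.5982247  -0.28265206  0.13458123]
```

View pics/tip1.png

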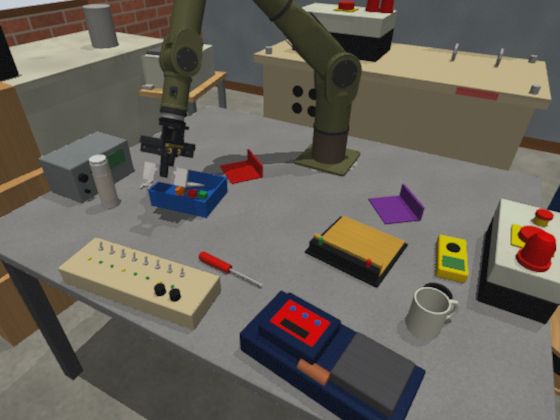

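```bash
python3 - <<'E'
from h import *
for n in('scene','top'):
    f=arm.grab_frame(n);P=cloud(f);p=f['pixels'].astype(int)
    c=(p[...,0]-p[...,2]>50)|(p[...,1]-np.maximum(p[...,0],p[...,2])>35)
    c&=(abs(P[...,0]-.4868)<.09)&(abs(P[...,1]+.3)<.11)&(p[...,2]<120)
    k,l,st,ce=cv2.connectedComponentsWithStats(c.astype(np.uint8))
    for i in range(1,k):
        if st[i,4]>4: print(n,ce[i].round(),st[i,4],p[l==i].mean(0).round(),np.median(P[l==i],0).round(3),P[l==i][:,2].max().round(3))
save(f,'tiptop.png')
a=cv2.imread('pics/tiptop.png');b=f=arm.grab_frame('scene')['pixels'][:,:,::-1]
cv2.imwrite('pics/tip2.png',np.hstack([cv2.resize(x,(390,300),interpolation=2) for x in (a[140:240,320:450],b[130:230,110:240])]))
E
```

```text
scene [162.  91.] 5 [139. 115.  74.] [ 0.506 -0.33   0.361] 0.367
scene [179. 150.] 6 [106.  86.  46.] [ 0.543 -0.267  0.211] 0.214
scene [180. 190.] 65 [123.  62.  17.] [ 0.49  -0.339  0.022] 0.028
scene [192. 193.] 52 [108.  19.  16.] [ 0.482 -0.295  0.021] 0.029
scene [202. 194.] 54 [ 27. 101.  50.] [ 0.477 -0.26   0.025] 0.029
top [404. 144.] 13 [119.  92.  36.] [ 0.573 -0.303  0.243] 0.304
top [396. 196.] 77 [152.  79.  20.] [ 0.482 -0.341  0.025] 0.197
top [382. 199.] 59 [139.  15.  24.] [ 0.475 -0.299  0.025] 0.031
top [369. 201.] 60 [ 33. 153.  76.] [ 0.469 -0.262  0.027] 0.03
```

View pics/tip2.png

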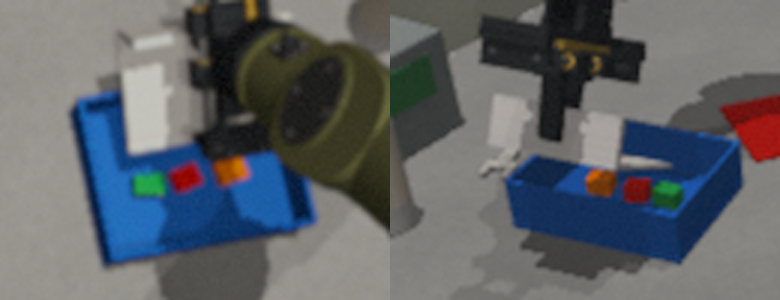

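All three parts lie on the bin floor (orange, red and green at x 0.47–0.49, tops at z≈0.025) and the bracket is empty. Next: lift, level out and carry to the jig.

```bash
python3 - <<'E'
from h import *
p,R=cur();q=[.61,-.281,.185]
wsteps(p,R,q,Rt(9),[1,2,2,2,2,2,2,1])
print();wsteps(q,Rt(9),[.4969,.267,.12],Rt(-9),[1,2,3,4,4,4,4,4,4,4,4,4,3,2,1])
E
```

```text
a [ 0.26 -0.    0.  ] s [ 0.    0.04 -0.03]
a [ 0.52 -0.    0.  ] s [ 0.    0.08 -0.07]
a [ 0.52 -0.    0.  ] s [ 0.    0.07 -0.07]
a [ 0.52 -0.    0.  ] s [ 0.    0.07 -0.08]
a [ 0.52 -0.    0.  ] s [ 0.    0.06 -0.08]
a [ 0.52 -0.    0.  ] s [ 0.    0.05 -0.08]
a [ 0.52 -0.    0.  ] s [ 0.    0.05 -0.09]
a [ 0.26 -0.    0.  ] s [ 0.    0.02 -0.05]

a [0.   0.   0.05] s [ 0.19 -0.01  0.02]
a [0.   0.   0.09] s [ 0.39 -0.02  0.05]
a [0.   0.   0.14] s [ 0.58 -0.04  0.07]
a [0.   0.   0.19] s [ 0.77 -0.07  0.09]
a [0.   0.   0.19] s [ 0.77 -0.09  0.09]
a [0.   0.   0.19] s [ 0.77 -0.11  0.09]
a [0.   0.   0.19] s [ 0.77 -0.13  0.09]
a [0.   0.   0.19] s [ 0.76 -0.15  0.09]
a [0.   0.   0.19] s [ 0.76 -0.17  0.09]
a [0.   0.   0.19] s [ 0.75 -0.19  0.09]
a [0.   0.   0.19] s [ 0.75 -0.21  0.09]
a [0.   0.   0.19] s [ 0.74 -0.23  0.09]
a [0.   0.   0.14] s [ 0.55 -0.18  0.07]
a [0.   0.   0.09] s [ 0.37 -0.13  0.05]
a [0.   0.   0.05] s [ 0.18 -0.07  0.02]
```

```bash
python3 -m jog '[{"ax":0.26,"ay":0,"az":0,"x":0,"y":0.04,"z":-0.05,"fingers":0},{"ax":0.52,"ay":0,"az":0,"x":0,"y":0.08,"z":-0.08,"fingers":0},{"ax":0.52,"ay":0,"az":0,"x":0,"y":0.07,"z":-0.08,"fingers":0},{"ax":0.52,"ay":0,"az":0,"x":0,"y":0.07,"z":-0.08,"fingers":0},{"ax":0.52,"ay":0,"az":0,"x":0,"y":0.06,"z":-0.08,"fingers":0},{"ax":0.52,"ay":0,"az":0,"x":0,"y":0.05,"z":-0.08,"fingers":0},{"ax":0.52,"ay":0,"az":0,"x":0,"y":0.05,"z":-0.08,"fingers":0},{"ax":0.26,"ay":0,"az":0,"x":0,"y":0.02,"z":-0.04,"fingers":0}]' && python3 -m jog '[{"ax":0,"ay":0,"az":0.05,"x":0.19,"y":-0.01,"z":0,"fingers":0},{"ax":0,"ay":0,"az":0.09,"x":0.39,"y":-0.02,"z":0,"fingers":0},{"ax":0,"ay":0,"az":0.14,"x":0.58,"y":-0.04,"z":0.05,"fingers":0},{"ax":0,"ay":0,"az":0.19,"x":0.77,"y":-0.07,"z":0.08,"fingers":0},{"ax":0,"ay":0,"az":0.19,"x":0.77,"y":-0.09,"z":0.08,"fingers":0},{"ax":0,"ay":0,"az":0.19,"x":0.77,"y":-0.11,"z":0.08,"fingers":0},{"ax":0,"ay":0,"az":0.19,"x":0.77,"y":-0.13,"z":0.08,"fingers":0},{"ax":0,"ay":0,"az":0.19,"x":0.76,"y":-0.15,"z":0.08,"fingers":0}]' && python3 -m jog '[{"ax":0,"ay":0,"az":0.19,"x":0.76,"y":-0.17,"z":0.08,"fingers":0},{"ax":0,"ay":0,"az":0.19,"x":0.75,"y":-0.19,"z":0.08,"fingers":0},{"ax":0,"ay":0,"az":0.19,"x":0.75,"y":-0.21,"z":0.08,"fingers":0},{"ax":0,"ay":0,"az":0.19,"x":0.74,"y":-0.23,"z":0.08,"fingers":0},{"ax":0,"ay":0,"az":0.14,"x":0.55,"y":-0.18,"z":0.08,"fingers":0},{"ax":0,"ay":0,"az":0.09,"x":0.37,"y":-0.13,"z":0.05,"fingers":0},{"ax":0,"ay":0,"az":0.05,"x":0.18,"y":-0.07,"z":0,"fingers":0},{"ax":0,"ay":0,"az":0,"x":0,"y":0,"z":0,"fingers":0}]'
python3 - <<'E'
from h import *
tell();p,R=cur()
f=arm.grab_frame('scene');P=cloud(f);px=f['pixels'].astype(int)
# bracket's base underside tilt check: bright grey pixels near the tool
m=(px.min(-1)>110)&(np.ptp(px,axis=-1)<25)&(np.hypot(P[...,0]-p[0],P[...,1]-p[1])<.16)&(P[...,2]>.05)&(P[...,2]<p[2]+.05)
Q=P[m]-p;y=np.radians(-9);X=Q[:,0]*np.cos(y)+Q[:,1]*np.sin(y);Y=-Q[:,0]*np.sin(y)+Q[:,1]*np.cos(y)
print(m.sum())
for a,b in((-.12,-.09),(-.09,-.06),(-.06,-.03),(-.03,-.01),(-.01,.02)):
    k=(X>a)&(X<b)
    if k.any(): print(a,k.sum(),np.percentile(Q[k,2],[5,25,50,75,95]).round(3),Y[k].min().round(3),Y[k].max().round(3))
wsteps(p,R,[.4969,.267,.036],Rt(-9),[1]*6)
save(f,'jig.png')
E
```

```text
time: 11.5
tool_pos: [0.6116, -0.2804, 0.1869]
ee_rot: [2.033, 2.394, 0.008]
force: [-0.4, 0.3, -3.2]
opening: 0.088
gripper_force: 60.0
time: 12.5
tool_pos: [0.5454, 0.016, 0.1602]
ee_rot: [-2.235, -2.207, -0.009]
force: [0.0, 0.0, -3.9]
opening: 0.089
gripper_force: 60.0
time: 13.5
tool_pos: [0.4933, 0.265, 0.1339]
ee_rot: [-2.387, -2.04, -0.007]
force: [0.1, -0.5, -2.3]
opening: 0.082
gripper_force: 60.0
t 13.5 p [0.4933 0.265  0.1339] F [ 0.1 -0.5 -2.3] M [-0.07 -0.    0.02] open 0.082 gf 60.0 yaw -8.96 y.z 0.12 x.z 0.24 q [-0.62  0.75  0.07  1.87 -0.1   0.52 -0.63]
391
-0.12 142 [-0.015 -0.013 -0.013 -0.012 -0.011] -0.008 0.067
-0.09 142 [-0.014 -0.014 -0.013 -0.012 -0.011] -0.006 0.067
-0.06 38 [-0.015 -0.013 -0.013 -0.012 -0.011] 0.051 0.067
-0.03 12 [-0.015 -0.013 -0.013 -0.012 -0.011] 0.061 0.067
-0.01 56 [-0.008  0.031  0.033  0.034  0.035] -0.072 0.067
a [ 0. -0.  0.] s [0.01 0.01 0.27]
a [ 0. -0.  0.] s [0.01 0.01 0.27]
a [ 0. -0.  0.] s [0.01 0.01 0.27]
a [ 0. -0.  0.] s [0.01 0.01 0.27]
a [ 0. -0.  0.] s [0.01 0.01 0.27]
a [ 0. -0.  0.] s [0.01 0.01 0.27]
```

View pics/jig.png

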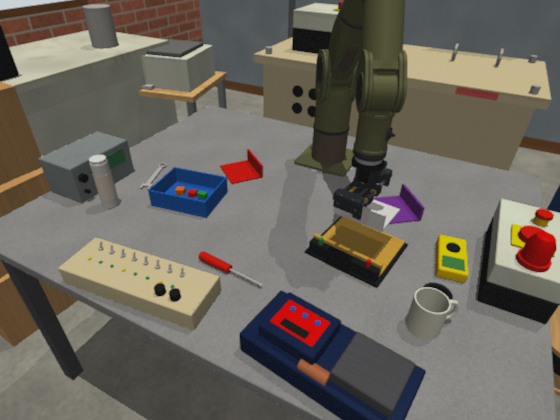

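The bracket is level above the plate at (375,210), it hasn't slipped in the grip, and the bin at (190,190) holds all three parts. Lowering now.

```bash
python3 -m jog '[{"ax":0,"ay":0,"az":0,"x":0.03,"y":0.04,"z":0.3,"fingers":0},{"ax":0,"ay":0,"az":0,"x":0,"y":0,"z":0.35,"fingers":0},{"ax":0,"ay":0,"az":0,"x":0,"y":0,"z":0.35,"fingers":0},{"ax":0,"ay":0,"az":0,"x":0,"y":0,"z":0.3,"fingers":0},{"ax":0,"ay":0,"az":0,"x":0,"y":0,"z":0.2,"fingers":0},{"ax":0,"ay":0,"az":0,"x":0,"y":0,"z":0.1,"fingers":0},{"ax":0,"ay":0,"az":0,"x":0,"y":0,"z":0.06,"fingers":0},{"ax":0,"ay":0,"az":0,"x":0,"y":0,"z":0,"fingers":0}]'
python3 - <<'E'
from h import *
tell()
E
```

```text
time: 14.55
tool_pos: [0.4969, 0.2662, 0.0342]
ee_rot: [-2.389, -2.039, -0.007]
force: [-0.5, 0.3, -2.8]
opening: 0.084
gripper_force: 60.0
t 14.55 p [0.4969 0.2662 0.0342] F [-0.5  0.3 -2.8] M [-0.06 -0.06 -0.09] open 0.084 gf 60.0 yaw -9.04 y.z 0.14 x.z 0.22 q [-0.6   0.93  0.04  1.89 -0.11  0.32 -0.62]
```

```bash
python3 -m jog '[{"ax":0,"ay":0,"az":0,"x":0,"y":0,"z":0.03,"fingers":0},{"ax":0,"ay":0,"az":0,"x":0,"y":0,"z":0.02,"fingers":0},{"ax":0,"ay":0,"az":0,"x":0,"y":0,"z":0.02,"fingers":0},{"ax":0,"ay":0,"az":0,"x":0,"y":0,"z":0,"fingers":0},{"ax":0,"ay":0,"az":0,"x":0,"y":0,"z":0,"fingers":10},{"ax":0,"ay":0,"az":0,"x":0,"y":0,"z":0,"fingers":18},{"ax":0,"ay":0,"az":0,"x":0,"y":0,"z":0,"fingers":25},{"ax":0,"ay":0,"az":0,"x":0,"y":0,"z":0,"fingers":25}]'
python3 - <<'E'
from h import *
tell()
E
```

```text
time: 15.55
tool_pos: [0.4967, 0.2661, 0.0298]
ee_rot: [-2.389, -2.039, -0.006]
force: [-0.7, 0.2, -0.1]
opening: 0.246
gripper_force: 0.0
t 15.55 p [0.4967 0.2661 0.0298] F [-0.7  0.2 -0.1] M [-0.09  0.09  0.  ] open 0.246 gf 0.0 yaw -9.04 y.z 0.11 x.z 0.2 q [-0.6   0.93  0.04  1.89 -0.11  0.32 -0.62]
```

```bash
python3 -m jog '[{"ax":0,"ay":0,"az":0,"x":0,"y":0,"z":-0.2,"fingers":25},{"ax":0,"ay":0,"az":0,"x":0,"y":0,"z":-0.5,"fingers":25},{"ax":0,"ay":0,"az":0,"x":0,"y":0,"z":-0.5,"fingers":25},{"ax":0,"ay":0,"az":0,"x":0,"y":-0.35,"z":-0.2,"fingers":25},{"ax":0,"ay":0,"az":-0.9,"x":0,"y":0,"z":0,"fingers":10},{"ax":0,"ay":0,"az":-0.95,"x":0,"y":0,"z":0,"fingers":0},{"ax":0,"ay":0,"az":-0.95,"x":0,"y":0,"z":0,"fingers":0},{"ax":0,"ay":0,"az":-0.95,"x":0,"y":0,"z":0,"fingers":0}]' && python3 -m jog '[{"ax":0,"ay":0,"az":-0.95,"x":0,"y":0,"z":0,"fingers":0},{"ax":0,"ay":0,"az":-0.95,"x":0,"y":0,"z":0,"fingers":0},{"ax":0,"ay":0,"az":-0.95,"x":0,"y":0,"z":0,"fingers":0},{"ax":0,"ay":0,"az":-0.95,"x":0,"y":0,"z":0,"fingers":0},{"ax":0,"ay":0,"az":-0.95,"x":0,"y":0,"z":0,"fingers":0},{"ax":0,"ay":0,"az":-0.95,"x":0,"y":0,"z":0,"fingers":0},{"ax":0,"ay":0,"az":-0.95,"x":0,"y":0,"z":0,"fingers":0},{"ax":0,"ay":0,"az":-0.85,"x":0,"y":0,"z":0,"fingers":0}]'
python3 - <<'E'
from h import *
tell()
y=np.radians(-9);C,S=np.cos(y),np.sin(y)
def J(P): 
    d=P[...,:2]-np.array([.4762,.2703]);return d[...,0]*C+d[...,1]*S,-d[...,0]*S+d[...,1]*C
p,R=cur();print('tcp jig',np.round(J(p),4))
for n in('top','scene'):
    f=arm.grab_frame(n);P=cloud(f);a,b=J(P);px=f['pixels'].astype(int)
    m=(np.ptp(px,axis=-1)<30)&(px.min(-1)>70)&(P[...,2]>.055)&(P[...,2]<.072)&(abs(a)<.058)&(abs(b)<.11)
    print(n,m.sum(), 'flange x',np.percentile(a[m],[3,50,97]).round(4),'y',b[m].min().round(3),b[m].max().round(3),'slope',np.polyfit(b[m],a[m],1)[0].round(3))
save(f,'rel.png')
E
```

```text
time: 16.55
tool_pos: [0.476, 0.2691, 0.1147]
ee_rot: [1.774, 2.591, 0.007]
force: [0.1, 0.4, -0.2]
opening: 0.005
gripper_force: 0.0
time: 17.55
tool_pos: [0.4761, 0.2688, 0.1146]
ee_rot: [0.241, 3.129, 0.005]
force: [-0.3, 0.1, -0.5]
opening: 0.003
gripper_force: 0.0
t 17.55 p [0.4761 0.2688 0.1146] F [-0.3  0.1 -0.5] M [ 0.04 -0.04  0.04] open 0.003 gf 0.0 yaw 81.17 y.z 0.19 x.z -0.18 q [-0.4   0.79 -0.33  1.91  0.48  0.52  0.35]
tcp jig [ 0.0002 -0.0015]Traceback (most recent call last):
  File "<stdin>", line 10, in <module>
    return _quantile_unchecked(
        a, q, axis, out, overwrite_input, method, keepdims, weights)
    return _ureduce(a,
                    func=_quantile_ureduce_func,
    ...<5 lines>...
                    overwrite_input=overwrite_input,
                    method=method)
    r = func(a, **kwargs)
    result = _quantile(arr,
                       quantiles=q,
    ...<2 lines>...
                       out=out,
                       weights=wgt)
    slices_having_nans = np.isnan(arr[-1, ...])
                                  ~~~^^^^^^^^^
IndexError: index -1 is out of bounds for axis 0 with size 0
```

```bash
cat >> h.py <<'E'
yj=np.radians(-9)
def J(P):
    d=P[...,:2]-np.array([.4762,.2703]);C,S=np.cos(yj),np.sin(yj);return d[...,0]*C+d[...,1]*S,-d[...,0]*S+d[...,1]*C
def flange(name):
    f=arm.grab_frame('scene');P=cloud(f);a,b=J(P);px=f['pixels'].astype(int)
    m=(np.ptp(px,axis=-1)<35)&(px.min(-1)>60)&(P[...,2]>.057)&(P[...,2]<.072)&(abs(a)<.075)&(abs(b)<.11)
    print(m.sum())
    if m.sum()>9: print('flange x',np.percentile(a[m],[3,50,97]).round(4),'y',b[m].min().round(3),b[m].max().round(3),'z',np.median(P[m][:,2]).round(4),'slope',np.polyfit(b[m],a[m],1)[0].round(3))
    g=f['pixels'][190:300,290:420,::-1];cv2.imwrite('pics/'+name,cv2.resize(g,None,fx=4,fy=4,interpolation=2))
E
python3 -c "
from h import *
flange('rel.png')"
```

```text
198
flange x [0.0172 0.025  0.028 ] y -0.071 0.066 z 0.0633 slope -0.002
```

View pics/rel.png

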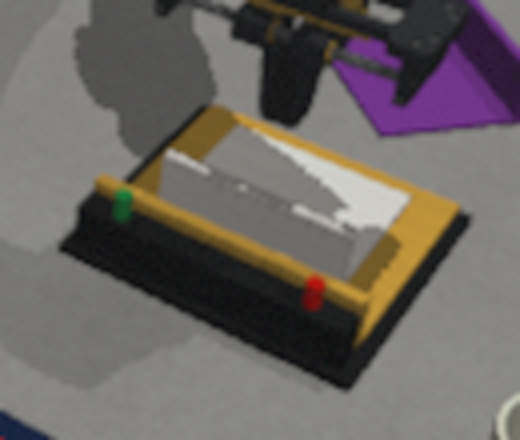

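The bracket sits flat on the plate, parallel to the fence, with about 35 mm to go (flange at about (265,205) in the crop). The fingers go down into the inside corner now.

```bash
python3 -m jog '[{"ax":0,"ay":0,"az":0,"x":0,"y":0,"z":0.4,"fingers":0},{"ax":0,"ay":0,"az":0,"x":0,"y":0,"z":0.4,"fingers":0},{"ax":0,"ay":0,"az":0,"x":0,"y":0,"z":0.35,"fingers":0},{"ax":0,"ay":0,"az":0,"x":0,"y":0,"z":0.2,"fingers":0},{"ax":0,"ay":0,"az":0,"x":0,"y":0,"z":0.12,"fingers":0},{"ax":0,"ay":0,"az":0,"x":0,"y":0,"z":0.05,"fingers":0},{"ax":0,"ay":0,"az":0,"x":0,"y":0,"z":0,"fingers":0},{"ax":0,"ay":0,"az":0,"x":0,"y":0,"z":0,"fingers":0}]'
python3 -c "
from h import *
tell();print(J(cur()[0]))"
```

```text
time: 18.65
tool_pos: [0.4763, 0.2696, 0.0231]
ee_rot: [0.248, 3.129, 0.006]
force: [0.3, -0.6, 0.7]
opening: 0.004
gripper_force: 0.0
t 18.65 p [0.4763 0.2696 0.0231] F [ 0.3 -0.6  0.7] M [-0.03 -0.05 -0.05] open 0.004 gf 0.0 yaw 80.95 y.z 0.24 x.z -0.14 q [-0.47  0.94 -0.21  1.93  0.56  0.32  0.28]
(np.float64(0.00018206053481120753), np.float64(-0.0007272370462793839))
```

```bash
python3 -m jog '[{"ax":0,"ay":0,"az":0,"x":-0.05,"y":0,"z":0.01,"fingers":0},{"ax":0,"ay":0,"az":0,"x":-0.08,"y":0,"z":0.01,"fingers":0},{"ax":0,"ay":0,"az":0,"x":-0.1,"y":0,"z":0.01,"fingers":0},{"ax":0,"ay":0,"az":0,"x":-0.1,"y":0,"z":0.01,"fingers":0},{"ax":0,"ay":0,"az":0,"x":-0.1,"y":0,"z":0.01,"fingers":0},{"ax":0,"ay":0,"az":0,"x":-0.1,"y":0,"z":0.01,"fingers":0},{"ax":0,"ay":0,"az":0,"x":-0.06,"y":0,"z":0.01,"fingers":0},{"ax":0,"ay":0,"az":0,"x":-0.03,"y":0,"z":0,"fingers":0}]'
python3 -c "
from h import *
tell();print(J(cur()[0]))"
```

```text
time: 19.65
tool_pos: [0.5128, 0.2636, 0.0185]
ee_rot: [0.247, 3.13, 0.005]
force: [-2.7, 0.2, 2.6]
opening: 0.007
gripper_force: 1.9
t 19.65 p [0.5128 0.2636 0.0185] F [-2.7  0.2  2.6] M [-0.01  0.37 -0.03] open 0.007 gf 1.9 yaw 80.96 y.z 0.21 x.z -0.1 q [-0.41  0.97 -0.26  1.84  0.56  0.4   0.34]
(np.float64(0.0371794363270652), np.float64(-0.0008824853724140854))
```

```bash
python3 -m jog '[{"ax":0,"ay":0,"az":0,"x":-0.03,"y":0,"z":0.01,"fingers":0},{"ax":0,"ay":0,"az":0,"x":-0.03,"y":0,"z":0.01,"fingers":0},{"ax":0,"ay":0,"az":0,"x":-0.02,"y":0,"z":0,"fingers":0},{"ax":0,"ay":0,"az":0,"x":-0.02,"y":0,"z":0,"fingers":0},{"ax":0,"ay":0,"az":0,"x":0,"y":0,"z":0,"fingers":0},{"ax":0,"ay":0,"az":0,"x":0,"y":0,"z":0,"fingers":0},{"ax":0,"ay":0,"az":0,"x":0,"y":0,"z":0,"fingers":0},{"ax":0,"ay":0,"az":0,"x":0,"y":0,"z":0,"fingers":0}]'
python3 -c "
from h import *
tell();print(J(cur()[0]))
flange('push1.png')"
```

```text
time: 20.65
tool_pos: [0.5144, 0.2636, 0.0185]
ee_rot: [-0.244, -3.129, -0.004]
force: [-12.0, -0.5, 18.0]
opening: 0.008
gripper_force: 13.6
t 20.65 p [0.5144 0.2636 0.0185] F [-12.   -0.5  18. ] M [-0.06  2.03 -0.23] open 0.008 gf 13.6 yaw 81.08 y.z 0.12 x.z 0.2 q [-0.4   0.97 -0.26  1.83  0.55  0.41  0.35]
(np.float64(0.038777817135227675), np.float64(-0.0006526730668169178))
210
flange x [0.0509 0.0573 0.0604] y -0.071 0.067 z 0.0634 slope 0.003
```

```bash
python3 -m jog '[{"ax":0,"ay":0,"az":0,"x":-0.01,"y":0,"z":-0.01,"fingers":0},{"ax":0,"ay":0,"az":0,"x":-0.01,"y":0,"z":0,"fingers":0},{"ax":0,"ay":0,"az":0,"x":0,"y":0,"z":0,"fingers":0},{"ax":0,"ay":0,"az":0,"x":0,"y":0,"z":0,"fingers":0},{"ax":0,"ay":0,"az":0,"x":0,"y":0,"z":0,"fingers":0},{"ax":0,"ay":0,"az":0,"x":0,"y":0,"z":0,"fingers":0},{"ax":0,"ay":0,"az":0,"x":0,"y":0,"z":0,"fingers":0},{"ax":0,"ay":0,"az":0,"x":0,"y":0,"z":0,"fingers":0}]'
python3 -c "
from h import *
tell();print(J(cur()[0]))"
```

```text
time: 21.7
tool_pos: [0.5143, 0.2636, 0.0185]
ee_rot: [-0.243, -3.127, -0.003]
force: [-13.9, 0.7, 14.1]
opening: 0.003
gripper_force: 12.9
t 21.7 p [0.5143 0.2636 0.0185] F [-13.9   0.7  14.1] M [ 0.07  2.2  -0.22] open 0.003 gf 12.9 yaw 81.12 y.z 0.09 x.z 0.32 q [-0.4   0.97 -0.27  1.83  0.55  0.42  0.35]
(np.float64(0.03868151269521482), np.float64(-0.0006707654103093657))
```

```bash
python3 -m jog '[{"ax":0,"ay":0,"az":0,"x":0,"y":0,"z":-0.02,"fingers":0},{"ax":0,"ay":0,"az":0,"x":0,"y":0,"z":-0.01,"fingers":0},{"ax":0,"ay":0,"az":0,"x":0,"y":0,"z":0,"fingers":0},{"ax":0,"ay":0,"az":0,"x":0,"y":0,"z":0,"fingers":0},{"ax":0,"ay":0,"az":0,"x":0,"y":0,"z":0,"fingers":0},{"ax":0,"ay":0,"az":0,"x":0,"y":0,"z":0,"fingers":0},{"ax":0,"ay":0,"az":0,"x":0,"y":0,"z":0,"fingers":0},{"ax":0,"ay":0,"az":0,"x":0,"y":0,"z":0,"fingers":0}]'
python3 -c "
from h import *
tell();print(J(cur()[0]))"
```

```text
time: 22.7
tool_pos: [0.5143, 0.2636, 0.0186]
ee_rot: [-0.242, -3.126, -0.003]
force: [-10.7, 1.6, 0.7]
opening: 0.001
gripper_force: 5.9
t 22.7 p [0.5143 0.2636 0.0186] F [-10.7   1.6   0.7] M [ 0.42  1.85 -0.12] open 0.001 gf 5.9 yaw 81.13 y.z 0.1 x.z 0.37 q [-0.4   0.97 -0.27  1.83  0.55  0.42  0.35]
(np.float64(0.03865298883872494), np.float64(-0.0006890224534921172))
```

With almost no down force the bracket stays put under 11 N, so it is on the fence. Restoring the diagonal press.

```bash
python3 -m jog '[{"ax":0,"ay":0,"az":0,"x":-0.01,"y":0,"z":0.01,"fingers":0},{"ax":0,"ay":0,"az":0,"x":0,"y":0,"z":0.01,"fingers":0},{"ax":0,"ay":0,"az":0,"x":0,"y":0,"z":0.01,"fingers":0},{"ax":0,"ay":0,"az":0,"x":0,"y":0,"z":0,"fingers":0},{"ax":0,"ay":0,"az":0,"x":0,"y":0,"z":0,"fingers":0},{"ax":0,"ay":0,"az":0,"x":0,"y":0,"z":0,"fingers":0},{"ax":0,"ay":0,"az":0,"x":0,"y":0,"z":0,"fingers":0},{"ax":0,"ay":0,"az":0,"x":0,"y":0,"z":0,"fingers":0}]'
python3 -c "
from h import *
tell();print(J(cur()[0]))
flange('fin.png');tell()"
```

```text
time: 23.7
tool_pos: [0.5143, 0.2635, 0.0185]
ee_rot: [-0.242, -3.126, -0.003]
force: [-14.3, 1.0, 16.2]
opening: 0.003
gripper_force: 11.5
t 23.7 p [0.5143 0.2635 0.0185] F [-14.3   1.   16.2] M [ 0.11  2.54 -0.21] open 0.003 gf 11.5 yaw 81.14 y.z 0.07 x.z 0.37 q [-0.4   0.97 -0.27  1.83  0.55  0.42  0.35]
(np.float64(0.03864379294894611), np.float64(-0.000721193260808304))
213
flange x [0.0502 0.0574 0.0606] y -0.071 0.067 z 0.0635 slope 0.003
t 23.75 p [0.5143 0.2635 0.0185] F [-15.2   0.1  16.1] M [ 0.04  2.65 -0.2 ] open 0.004 gf 11.5 yaw 81.14 y.z 0.07 x.z 0.37 q [-0.4   0.97 -0.27  1.83  0.55  0.42  0.35]
```

View pics/fin.png

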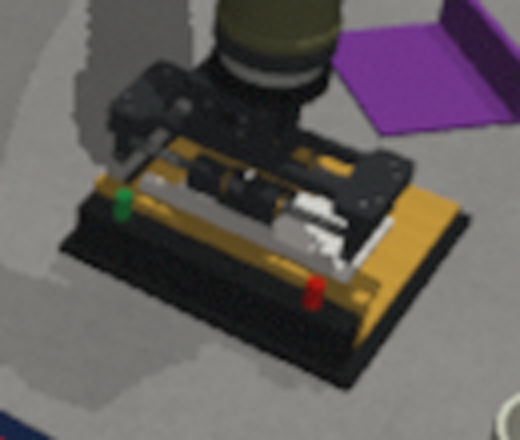

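```bash
python3 -m jog '[{"ax":0,"ay":0,"az":0,"x":0.01,"y":0,"z":-0.005,"fingers":0},{"ax":0,"ay":0,"az":0,"x":0,"y":0,"z":0,"fingers":0},{"ax":0,"ay":0,"az":0,"x":0,"y":0,"z":0,"fingers":0},{"ax":0,"ay":0,"az":0,"x":0,"y":0,"z":0,"fingers":0},{"ax":0,"ay":0,"az":0,"x":0,"y":0,"z":0,"fingers":0},{"ax":0,"ay":0,"az":0,"x":0,"y":0,"z":0,"fingers":0},{"ax":0,"ay":0,"az":0,"x":0,"y":0,"z":0,"fingers":0},{"ax":0,"ay":0,"az":0,"x":0,"y":0,"z":0,"fingers":0}]'
python3 -c "
from h import *
tell();s=arm.get_state()['force']
if 9<-s[0]<16 and 9<s[2]<16.5: print(arm.close_job())"
```

```text
time: 24.75
tool_pos: [0.5143, 0.2636, 0.0185]
ee_rot: [-0.242, -3.127, -0.003]
force: [-13.1, 1.8, 12.4]
opening: 0.006
gripper_force: 9.1
t 24.75 p [0.5143 0.2636 0.0185] F [-13.1   1.8  12.4] M [ 0.13  2.34 -0.15] open 0.006 gf 9.1 yaw 81.13 y.z 0.09 x.z 0.33 q [-0.4   0.97 -0.27  1.83  0.55  0.42  0.35]
the job is handed in; nothing more can be done
None
```

I handed the job in at about 25 s without seeing a verdict: all three parts are in the bin, and the bracket is held on the jig, pressed against the fence with about 13 N and onto the plate with about 12 N.

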